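Put the tool cases away on the tilted bench rack

TASK

Put the three wooden tool cases away on the tilted steel rack: lie them flat one on another, the longest at the bottom and the shortest on top, square and centred across the rack, clasps facing out of its open front, and each one slid right back until it touches the backstop, wherever that is set. Set them down gently without dropping or ramming them, do not change the rack's angle, and leave everything else on the bench where it is.

Things in the scene. Friction and masses are not known exactly. Their poses are not given: they have to be found in the camera images.
- case_long: The longest of three closed brown wooden tool cases with a dark lid seam: 130 mm long (x), 64 mm wide (y), 34 mm tall (z), 0.42 kg times 0.7 to 1.3. Starts flat on the bench, lid up. Origin at the centre of its underside, z up through the lid, x towards its back (two small brass hinge leaves): the single brass clasp is on the -x end. Its plate shows on the lid's edge. Grip it across its width.
- case_mid: The middle one of three closed brown wooden tool cases with a dark lid seam: 110 mm long (x), 60 mm wide (y), 34 mm tall (z), 0.34 kg times 0.7 to 1.3. Starts flat on the bench, lid up. Origin at the centre of its underside, z up through the lid, x towards its back (two small brass hinge leaves): the single brass clasp is on the -x end. Its plate shows on the lid's edge. Grip it across its width.
- case_short: The shortest of three closed brown wooden tool cases with a dark lid seam: 90 mm long (x), 56 mm wide (y), 34 mm tall (z), 0.26 kg times 0.7 to 1.3. Starts flat on the bench, lid up. Origin at the centre of its underside, z up through the lid, x towards its back (two small brass hinge leaves): the single brass clasp is on the -x end. Its plate shows on the lid's edge. Grip it across its width.
- case_long_back (a point): Centre of the case long back face (the end without clasp), 17 mm above its underside; axes as the case.
- case_mid_back (a point): Centre of the case mid back face (the end without clasp), 17 mm above its underside; axes as the case.
- case_short_back (a point): Centre of the case short back face (the end without clasp), 17 mm above its underside; axes as the case.
- cradle: Tilting part of the rack, sheet steel, no side walls or lip: floor plate 150 mm wide, 165 mm deep. Origin: middle of the floor's back edge (a low flange), 40 mm above the bench. z square up from the floor (z = 0), leaning back 21 to 29 degrees from vertical, differs each time; y along the width; x down the slope to the flange. The backstop, an upright plate 4 mm thick, 140 mm wide, 100 mm high, stands across the floor.
- cradle_front (a point): Middle of the floor's front edge, its highest part, 165 mm from the back edge; axes as the cradle. The backstop is adjustable and clamped: its front face stands somewhere from 5 to 35 mm in front of the cradle's origin, square to the floor. Where is not reported: find it by touch or by eye. Nothing of the rack yields to the forces of this job. Cases stay where they are put and do not slide to it.
- rack_stand: Fixed dark steel stand under the cradle; origin on the bench right below the cradle's origin, x level, towards the backstop side. Its quadrant bars and the cradle's black clamp knobs reach 100 mm to either side of the centre line; the bars' tips stand up to 34 mm above the floor plate, 112 mm in front of the back edge, 82 mm off the centre line.
- flux_jar: Closed glass jar, 42 mm across, 50 mm tall, standing among the cases; origin at the centre of its underside. Leave it alone.
- file_a: Needle file with a blue handle lying on the bench, 175 mm long, 10 mm thick; origin on the bench at the handle's joint, x along the blade. Leave it alone.
- file_b: Needle file with a yellow handle, as file_a. Leave it alone.
- mallet: Wooden mallet lying on its side: head 48 mm across and 85 mm long, handle 180 mm; origin on the bench under the head's centre, x along the handle. Leave it alone.
- bench_block: Polished steel block, 75 x 75 x 22 mm, origin at the centre of its underside. Leave it alone.
- snips: Metal snips with blue handles lying on the bench, about 150 mm long, 12 mm thick; origin on the bench under the pivot, x towards the blades. Leave it alone.
Mind the look-alikes: they are no part of the job. What is shaped like the case_long but turquoise is not meant.

How it is judged:
At the end, for the whole second after the job is handed in: Longest case on the rack floor, middle one on it, shortest on top, each lying flat (3 degrees, 4 mm), back within 3 mm of the backstop, within 10 mm of the rack's centre line, square within 4 degrees, clasp towards the open front, released and at rest (x of backstop_plate in the frame of case_long_back between -0.001 and 0.005 m and y of case_long_back in the frame of cradle between -0.01 and 0.01 m and z of case_long_back in the frame of cradle between 0.013 and 0.021 m and x of each of case_long, case_mid, case_short in the frame of cradle below -0.03 m and angle between the z axis of each of case_long, case_mid, case_short and the z axis of cradle, either way round below 0.05 rad and angle between the x axis of each of case_long, case_mid, case_short and the x axis of cradle, either way round below 0.07 rad and linear speed of each of case_long, case_mid, case_short below 0.01 m/s and angular speed of each of case_long, case_mid, case_short below 0.1 rad/s and x of backstop_plate in the frame of case_mid_back between -0.001 and 0.005 m and y of case_mid_back in the frame of cradle between -0.01 and 0.01 m and z of case_mid_back in the frame of cradle between 0.047 and 0.055 m and x of backstop_plate in the frame of case_short_back between -0.001 and 0.005 m and y of case_short_back in the frame of cradle between -0.01 and 0.01 m and z of case_short_back in the frame of cradle between 0.081 and 0.089 m); the robot touches nothing.
It fails at once if a bystander is shifted by more than 20 mm (distance of any of flux_jar, file_a, file_b, mallet, bench_block, snips from where it was at the start of the episode above 0.02 m).
It fails at once if the rack's angle is changed (front edge moved by more than 6 mm) (distance of cradle_front from where it was at the start of the episode above 0.006 m).
It fails at once if a case is dropped: it moves faster than 0.4 m/s while the fingers are not holding it ((linear speed of case_long above 0.4 m/s and not (contact force between case_long and the fingers above 0.5 N)) or (linear speed of case_mid above 0.4 m/s and not (contact force between case_mid and the fingers above 0.5 N)) or (linear speed of case_short above 0.4 m/s and not (contact force between case_short and the fingers above 0.5 N))).
It fails at once if a case is slammed down: more than 200 N between a case and the rack or between two cases (contact force between any of case_long, case_mid, case_short and cradle above 200 N or contact force between case_long and case_mid above 200 N or contact force between any of case_mid, case_long and case_short above 200 N).
It fails at once if a case is rammed into the backstop: more than 60 N between them (contact force between any of case_long, case_mid, case_short and backstop_plate above 60 N).
It also fails if it takes over 72 s, if anything falls off the work surface, if the arm or the gripper's body presses on something with over 40 N, if the wrist force passes 120 N, or if a joint passes its speed limit or range.

ROBOT

A 6-joint arm with a two-finger parallel gripper is mounted at the origin on the work surface. World frame = base frame: x ahead of the robot, y to its left, z up, the work surface at z = 0. Lengths are in m, angles in rad, forces in N, time in s.
With the tool pointing down it reaches from about 0.375 to 0.9 m from the base axis. Payload 3.1 kg.
Tool frame: the origin (TCP) lies midway between the tips of the shut fingers; the grasp point (between the pads) lies 19 mm behind it; z points along the fingers, y is the line along which they close (so a half turn about z gives the same grasp; the last joint's range is limited). The gripper opens to 85 mm and grips with 20 to 120 N. Pads are 22 mm wide; open, the fingers measure 114 mm over their backs; the gripper's body (76 mm by 85 mm) begins 54 mm behind the grasp point. The pads swing forward as they close: fully open they stand 13 mm farther back than shut.
Start: joints at [-1.339, 0.527, 1.433, -0, 1.181, -0.178], TCP at [0.249, -0.573, 0.231] pointing down, gripper open.
Joint ranges: [-3.08, 3.08], [-0.75, 2.2], [0.22, 2.44], [-1.43, 4.57], [0, 2.65], [-2.85, 2.85]. Speed limits (rad/s): [2.79, 2.79, 3.14, 3.14, 3.14, 3.14].

INTERFACE

Orientations are given as a 3x3 rotation matrix whose columns are the frame's x, y, z axes.
In Python, from workcell import r, vision gives the robot as it stands.
- The arm moves only by the tool drive_tool, never from a script. Its argument "motion" is a list that holds one entry, the list of rows, each a list of 7 numbers: the shift along the tool's x, y, z in m, then the turn, a rotation vector about the tool's x, y, z in degrees, then the opening, from 0 (shut) to 1 (fully open). In form: [[[dx, dy, dz, wx, wy, wz, claw], ...]]. A call has 1 to 20 rows; each row is the pose to reach, as a shift and turn from the pose commanded when the call began, along the tool's axes at that moment; what a row does not reach only later rows make up. A row lasts 1/10 s, in which the tool goes at most 50 mm and 8.59 degrees, less where a joint would pass 70% of its speed; a pose out of reach is approached as far as the arm can. A call with a gripper value outside its range is refused whole. The fingers move at their own pace and stop on an object; "grip_force" is the grip in N (left out, the last holds). Time passes only in rows, so rows that repeat a pose let the fingers close. It gives the time, the measured TCP pose, the force, the opening and the grip force at its end, in the units of the state.
- r.state(): the state, without advancing time (a new reading comes with each control period).
- vision.read_camera(name): name is "scene" or "top" or "wrist"; returns (picture, depth): 420x560x3 uint8, red, green, blue; 420x560 float32, m along the optical axis (not along the pixel's ray), 0 where there is no reading.
- vision.camera_model(name): a dict with "fx", "fy", "cx", "cy" (pixels), "cam_to_world" (4x4, takes a point from camera to world coordinates); the wrist camera has in their place "T_tool_cam" (4x4, takes a point from camera to tool coordinates, whose origin is the TCP and whose axes are the flange's). Camera axes: x right, y down, z forward; pixel columns grow to the right and rows downward; lengths in m; the calibration is good to about 2 mm. A picture is of the moment at which its call begins: read the wrist's pose just before it. camera_model takes no time and is no camera call.
- r.hand_in(): hands the job in; it is judged then, once.
The state is a dict: "time": time; "qpos": joint angles; "dq": joint speeds; "joint_efforts": joint torques, N m; "tool_pos": TCP position; "ee_rot": TCP orientation; "ft_force": force on the tool from outside, world axes, zero at the start; "ft_torque": the same for the moment, N m; "finger_gap": opening from 0.0 (shut) to 1.0 (fully open); "gripper_force": force on a finger pad.
Only numpy, scipy, OpenCV 4.12 (cv2) and the standard library are available. Lean on these libraries where they do the work, as an engineer would, in place of code of your own. Each camera call takes 0.05 s, during which the arm holds its last target. There are 200 camera calls.

## Working session

There is one attempt and no reset: what is moved stays moved. The work goes in short steps, Python scripts to look and compute and a tool call to move; the robot and the scene stay as the last step left them, time stands still between calls to the robot, and variables do not carry over. Pictures are saved under pics/ and viewed, at most 13 in all, crops included, and the job is handed in when it is done.

Besides the shell and the picture viewer there is one more tool, called after ">>>" by a JSON object that holds its "fn" and its "kwargs", one argument or row to a line. drive_tool: Moves the arm, as the interface text tells. Its arguments: {"type":"object","properties":{"motion":{"type":"array","items":{"type":"array","items":{"type":"array","items":{"type":"number"}}}},"grip_force":{"type":"number"}},"required":["motion"]}

```bash
ls; mkdir -p pics
python3 - <<'E'
from workcell import r, vision
import cv2,numpy as np
for n in("scene","top"):
    p,d=vision.read_camera(n); cv2.imwrite(f"pics/{n}0.png",p[:,:,::-1]); np.save(f"{n}_d.npy",d); np.save(f"{n}_p.npy",p)
    m=vision.camera_model(n); print(n,{k:(np.round(v,4).tolist()) for k,v in m.items()})
s=r.state(); print(s)
E
```

```text
pics
scene {'fx': 416.4034, 'fy': 416.4034, 'cx': 272.514, 'cy': 212.897, 'cam_to_world': [[0.2511, 0.6917, -0.6771, 1.286], [0.9679, -0.1878, 0.1671, -0.2393], [-0.0116, -0.6973, -0.7166, 0.8881], [0.0, 0.0, 0.0, 1.0]]}
top {'fx': 418.7821, 'fy': 418.7821, 'cx': 283.8317, 'cy': 214.0064, 'cam_to_world': [[0.0303, -0.9985, 0.0446, 0.4557], [-0.9994, -0.0296, 0.0169, -0.0847], [-0.0155, -0.0451, -0.9989, 1.3462], [0.0, 0.0, 0.0, 1.0]]}
{'time': 0.1, 'qpos': array([-1.33948678e+00,  5.28356479e-01,  1.43377756e+00, -5.67131918e-06,
        1.18136116e+00, -1.78503140e-01]), 'dq': array([-1.53557505e-05, -1.70018408e-03, -3.84505311e-03, -1.41405903e-03,
       -2.31843032e-03,  1.61981800e-03]), 'joint_efforts': array([-9.71485715e-04, -4.43305600e+01, -1.78586394e+01, -2.84662856e-04,
        3.89309804e-03, -2.31534003e-06]), 'tool_pos': array([ 0.24889985, -0.57261108,  0.23044065]), 'ee_rot': array([[ 9.17194686e-01,  3.98439095e-01, -4.41268212e-04],
       [ 3.98439201e-01, -9.17192880e-01,  1.85066449e-03],
       [ 3.32649024e-04, -1.87323819e-03, -9.99998190e-01]]), 'ft_force': array([-0.262353  , -0.04106075,  0.18952094]), 'ft_torque': array([ 0.00527935, -0.00454741, -0.05267641]), 'gripper_force': 0.0, 'finger_gap': 1.0008294591309825}
```

View pics/scene0.png

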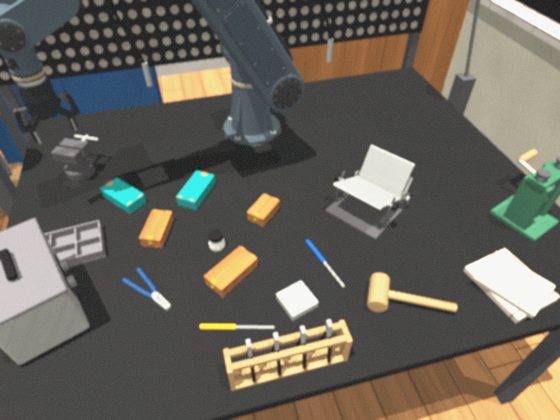

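View pics/top0.png

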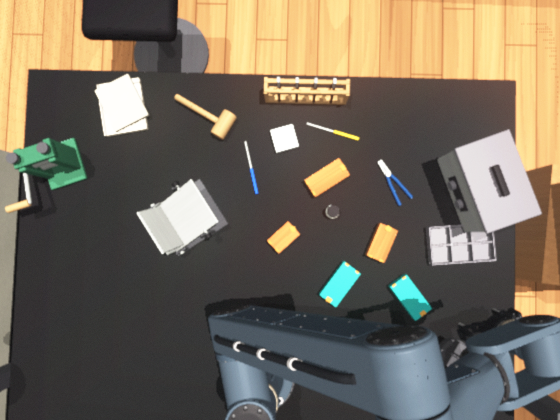

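The scene view shows three brown cases at (157,228), (264,209) and (231,270). The two turquoise ones at (196,189) and (123,195) are look-alikes. In the top view the brown cases are at (382,243), (284,237) and (327,177). The rack is at top (183,218), with the backstop on its left and the open front facing lower right. By length: long = top (327,177), mid = (382,243), short = (284,237). Next I measure them and check the ends close up.

```bash
cat > h.py <<'E'
import numpy as np,cv2
from workcell import r, vision
def cloud(n,d):
    m=vision.camera_model(n); v,u=np.mgrid[:420,:560]
    P=np.stack([(u-m["cx"])/m["fx"]*d,(v-m["cy"])/m["fy"]*d,d],-1)
    T=m["cam_to_world"]; return P@T[:3,:3].T+T[:3,3]
def ray(n,uv,z):
    m=vision.camera_model(n);T=m["cam_to_world"]; uv=np.atleast_2d(uv)
    D=np.c_[(uv[:,0]-m["cx"])/m["fx"],(uv[:,1]-m["cy"])/m["fy"],np.ones(len(uv))]@T[:3,:3].T
    return T[:3,3]+D*((z-T[2,3])/D[:,2])[:,None]
def orange(p,lo=(5,150,90),hi=(22,255,255)):
    return cv2.inRange(cv2.cvtColor(p,cv2.COLOR_RGB2HSV),lo,hi)
E
python3 - <<'E'
from h import *
p=np.load("top_p.npy");d=np.load("top_d.npy");C=cloud("top",d)
m=orange(p); m[:130]=0;m[260:]=0;m[:,:265]=0;m[:,410:]=0
cs,_=cv2.findContours(m,cv2.RETR_EXTERNAL,cv2.CHAIN_APPROX_NONE)
for c in cs:
    if cv2.contourArea(c)<150: continue
    uv=c[:,0].astype(float); W=ray("top",uv,.034)[:,:2]
    (cx,cy),(w,h),a=cv2.minAreaRect((W*1000).astype(np.float32))
    mm=np.zeros_like(m);cv2.drawContours(mm,[c],-1,255,-1)
    if w<h:w,h,a=h,w,a+90
    print(uv.mean(0).round(),"c",round(cx),round(cy),"LW",round(w),round(h),"ang",round(a,1),"z",np.median(C[mm>0][:,2]).round(4))
# rack
Cs=cloud("scene",np.load("scene_d.npy"));ps=np.load("scene_p.npy")
for n,X,(u0,u1,v0,v1) in(("top",C,(130,235,175,265)),("scene",Cs,(320,420,140,235))):
    pts=X[v0:v1,u0:u1].reshape(-1,3);pts=pts[(pts[:,2]>.03)&(pts[:,2]<.3)]
    rng=np.random.default_rng(0);R=pts
    for k in range(3):
        best=None
        for _ in range(600):
            a,b,c=R[rng.choice(len(R),3,False)];nn=np.cross(b-a,c-a);l=np.linalg.norm(nn)
            if l<1e-5:continue
            nn/=l;i=abs((R-a)@nn)<.003
            if best is None or i.sum()>best.sum():best=i
        Q=R[best];c=Q.mean(0);nn=np.linalg.svd(Q-c,full_matrices=False)[2][2];nn*=np.sign(nn[2])
        print(n,len(R),len(Q),"n",nn.round(3),"c",c.round(3),"tilt",np.degrees(np.arccos(nn[2])).round(1),"az",np.degrees(np.arctan2(nn[1],nn[0])).round(1),"min",Q.min(0).round(3),"max",Q.max(0).round(3))
        np.save(f"{n}_pl{k}.npy",Q);R=R[~best]
a=cv2.resize(p[150:270,260:410],None,fx=4,fy=4,interpolation=cv2.INTER_CUBIC)
cv2.imwrite("pics/topc.png",a[:,:,::-1])
b=cv2.resize(ps[130:310,130:430],None,fx=2.6,fy=2.6,interpolation=cv2.INTER_CUBIC)
cv2.imwrite("pics/scec.png",b[:,:,::-1])
E
```

```text
top 3410 1708 n [-0.238  0.351  0.905] c [0.505 0.229 0.081] tilt 25.1 az 124.2 min [0.379 0.133 0.03 ] max [0.604 0.349 0.115]
top 1702 993 n [ 0.513 -0.75   0.418] c [0.456 0.303 0.102] tilt 65.3 az -55.6 min [0.387 0.242 0.046] max [0.53  0.359 0.149]
top 709 251 n [-0.197  0.299  0.934] c [0.502 0.233 0.079] tilt 21.0 az 123.4 min [0.379 0.134 0.04 ] max [0.604 0.356 0.109]
scene 3024 1336 n [ 0.509 -0.748  0.426] c [0.46  0.305 0.1  ] tilt 64.8 az -55.8 min [0.389 0.244 0.051] max [0.537 0.361 0.149]
scene 1688 1014 n [-0.23   0.335  0.914] c [0.515 0.227 0.086] tilt 24.0 az 124.5 min [0.384 0.135 0.041] max [0.608 0.359 0.114]
scene 674 226 n [ 0.509 -0.749  0.424] c [0.461 0.31  0.099] tilt 64.9 az -55.8 min [0.389 0.25  0.047] max [0.538 0.364 0.146]
```

View pics/topc.png

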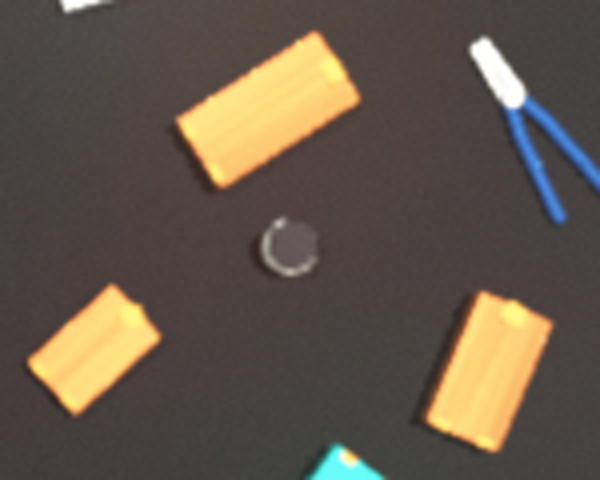

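View pics/scec.png

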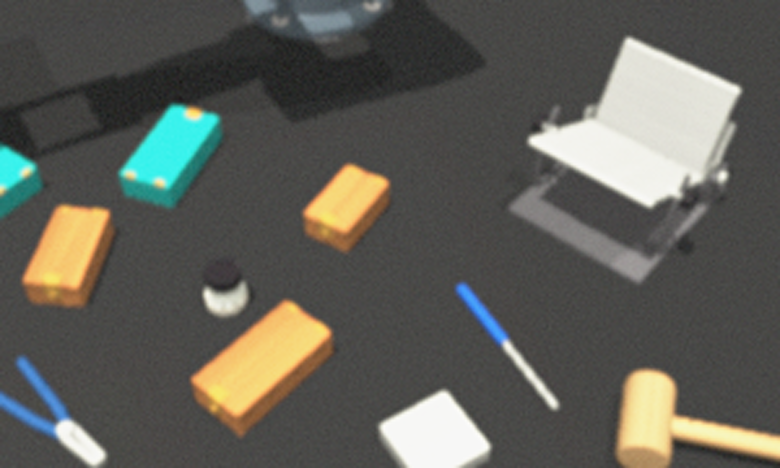

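Clasps (top crop): long at (332,68), mid at (513,312), short at (133,315). Each is at the upper or upper-right end, with a hinge pair opposite. The scene crop confirms clasps on the near ends and three brown, not turquoise, cases. The orange mask returned no cases, so I'm fixing it and refining the rack frame.

Run:
```python
from h import *
for n,px,box in(("top",[(327,177),(382,243),(284,237)],(265,410,140,265)),("scene",[(231,270),(157,228),(264,209)],(130,290,180,305))):
    p=np.load(n+"_p.npy");C=cloud(n,np.load(n+"_d.npy"))
    hsv=cv2.cvtColor(p,cv2.COLOR_RGB2HSV);print([hsv[v,u].tolist() for u,v in px])
    u0,u1,v0,v1=box
    m=cv2.inRange(hsv,(5,90,60),(30,255,255));k=np.zeros_like(m);k[v0:v1,u0:u1]=m[v0:v1,u0:u1]
    cs,_=cv2.findContours(k,cv2.RETR_EXTERNAL,cv2.CHAIN_APPROX_NONE)
    for c in cs:
        if cv2.contourArea(c)<100: continue
        mm=np.zeros_like(m);cv2.drawContours(mm,[c],-1,255,-1)
        Q=C[mm>0]; zt=np.median(Q[:,2]); Q=Q[abs(Q[:,2]-.034)<.007]
        W=ray(n,c[:,0].astype(float),.034) if n=="top" else Q
        (cx,cy),(w,h),a=cv2.minAreaRect((W[:,:2]*1000).astype(np.float32))
        if w<h:w,h,a=h,w,a+90
        print(n,c[:,0].mean(0).round(),"c",round(cx,1),round(cy,1),"mean",Q.mean(0).round(4),"LW",round(w),round(h),"ang",round(a,1),"z",zt.round(4))
az=np.radians(124.3);th=np.radians(24.9)
xc=np.array([np.cos(az)*np.cos(th),np.sin(az)*np.cos(th),-np.sin(th)]);zc=np.array([np.cos(az)*np.sin(th),np.sin(az)*np.sin(th),np.cos(th)]);yc=np.cross(zc,xc)
for f in("top_pl0","top_pl1","scene_pl0","scene_pl1"):
    Q=np.load(f+".npy");print(f,[np.percentile(Q@a,[1,5,50,95,99]).round(4).tolist() for a in(xc,yc,zc)])
```

```text
[[22, 124, 255], [22, 125, 254], [20, 130, 254]]
top [381. 242.] c 436.1 -368.7 mean [ 0.4332 -0.3691  0.0346] LW 120 70 ang 158.0 z 0.0339
top [283. 237.] c 443.3 -63.1 mean [ 0.441  -0.0614  0.0344] LW 99 63 ang 133.9 z 0.0337
top [327. 177.] c 634.2 -193.3 mean [ 0.633  -0.1928  0.0343] LW 141 72 ang 124.2 z 0.0336
[[22, 130, 247], [20, 137, 247], [22, 132, 247]]
scene [231. 271.] c 634.8 -191.1 mean [ 0.639  -0.1926  0.0347] LW 132 68 ang 124.5 z 0.0342
scene [156. 228.] c 434.7 -367.2 mean [ 0.4394 -0.3677  0.0346] LW 114 62 ang 158.5 z 0.0336
scene [263. 209.] c 444.1 -60.2 mean [ 0.447  -0.0605  0.035 ] LW 93 58 ang 133.5 z 0.0336
top_pl0 [[-0.1929, -0.1873, -0.1223, -0.052, -0.0396], [-0.6221, -0.6161, -0.5465, -0.4782, -0.4706], [0.0302, 0.0308, 0.0333, 0.0356, 0.0362]]
top_pl1 [[-0.0513, -0.0506, -0.0485, -0.0462, -0.0456], [-0.6166, -0.6106, -0.5473, -0.484, -0.4782], [0.0365, 0.0409, 0.0913, 0.1348, 0.1388]]
scene_pl0 [[-0.0518, -0.0512, -0.0485, -0.0463, -0.0459], [-0.62, -0.6148, -0.5534, -0.4872, -0.4808], [0.0353, 0.0395, 0.0882, 0.1343, 0.1387]]
scene_pl1 [[-0.1941, -0.1918, -0.1361, -0.0543, -0.0272], [-0.6426, -0.6252, -0.5548, -0.4804, -0.4648], [0.0307, 0.0323, 0.0351, 0.0367, 0.0394]]
```

```bash
cat >> h.py <<'E'
from scipy.spatial.transform import Rotation as Ro
AZ,TH=np.radians(124.3),np.radians(24.9)
xc=np.array([np.cos(AZ)*np.cos(TH),np.sin(AZ)*np.cos(TH),-np.sin(TH)]);zc=np.array([np.cos(AZ)*np.sin(TH),np.sin(AZ)*np.sin(TH),np.cos(TH)]);yc=np.cross(zc,xc)
RC=np.c_[xc,-yc,-zc]
def down(az):
    a=np.radians(az);x=np.array([np.cos(a),np.sin(a),0]);z=np.array([0,0,-1.]);return np.c_[x,np.cross(z,x),z]
def cr(x,y,z): return xc*x+yc*y+zc*z   # cradle-aligned coords -> world
def delta(P,R,s=None):
    s=s or r.state();A=s["ee_rot"]
    return (1000*A.T@(np.array(P)-s["tool_pos"])).round(1).tolist(), np.degrees(Ro.from_matrix(A.T@R).as_rotvec()).round(1).tolist()
E
python3 - <<'E'
from h import *
print(np.round(vision.camera_model("wrist")["T_tool_cam"],3).tolist())
print(cr(-.1235,-.549,.034),cr(-.1235,-.549,.134))
print(delta([.634,-.192,.12],down(124.3)))
E
```

```text
[[-0.0, -0.953, -0.303, 0.077], [1.0, -0.0, -0.0, 0.0], [0.0, -0.303, 0.953, -0.143], [0.0, 0.0, 0.0, 1.0]]
[0.50858712 0.2286621  0.08283742] [0.48486065 0.2634438  0.17354182]
([504.8, -195.4, 111.0], [-0.1, -0.1, -100.8])
```

>>> {"fn": "drive_tool", "kwargs": {
  "motion": [
    [[0.506, -0.188, 0.08, 0, 0, -101, 1], [0.506, -0.188, 0.08, 0, 0, -101, 1], [0.506, -0.188, 0.08, 0, 0, -101, 1], [0.506, -0.188, 0.08, 0, 0, -101, 1], [0.506, -0.188, 0.08, 0, 0, -101, 1], [0.506, -0.188, 0.08, 0, 0, -101, 1], [0.506, -0.188, 0.08, 0, 0, -101, 1], [0.506, -0.188, 0.08, 0, 0, -101, 1], [0.506, -0.188, 0.08, 0, 0, -101, 1], [0.506, -0.188, 0.08, 0, 0, -101, 1], [0.506, -0.188, 0.08, 0, 0, -101, 1], [0.506, -0.188, 0.08, 0, 0, -101, 1], [0.506, -0.188, 0.08, 0, 0, -101, 1], [0.506, -0.188, 0.11, 0, 0, -101, 1], [0.506, -0.188, 0.11, 0, 0, -101, 1], [0.506, -0.188, 0.11, 0, 0, -101, 1]]
  ]
}}

```text
time: 1.7
tool_pos: [0.637, -0.1998, 0.1208]
ee_rot: [[-0.564, 0.826, -0.002], [0.826, 0.564, 0.001], [0.002, -0.001, -1.0]]
ft_force: [-0.3, 0.1, -1.2]
finger_gap: 1.001
gripper_force: 0.0
```

Run:
```python
from h import *
s=r.state();p,d=vision.read_camera("wrist");print(s["time"],s["tool_pos"].round(4),s["qpos"].round(2))
cv2.imwrite("pics/w1.png",p[:,:,::-1])
print(delta([.6385,-.1986,.000],down(124.3)))
```

```text
1.7 [ 0.637  -0.1998  0.1208] [-0.47  0.71  1.41 -0.    1.02 -1.07]
([0.9, 1.4, 121.8], [-0.0, -0.0, 0.0])
```

View pics/w1.png

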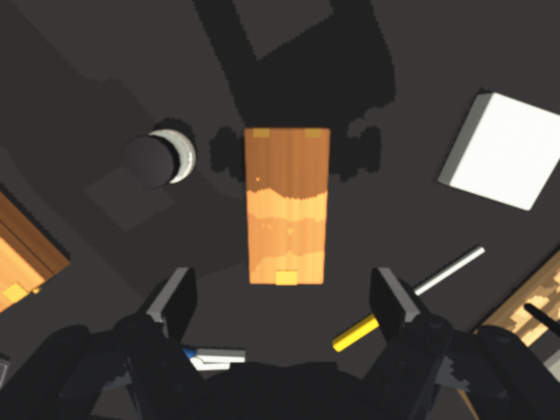

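The case is squarely between the fingers (centre column ~287, finger mid ~285). The clasp is at (287,277), towards tool -x, and the hinges are at (261,133) and (314,133). Descend and grip.

>>> {"fn": "drive_tool", "kwargs": {
  "motion": [
    [[0.001, 0.001, 0.04, 0, 0, 0, 1], [0.001, 0.001, 0.08, 0, 0, 0, 1], [0.001, 0.001, 0.105, 0, 0, 0, 1], [0.001, 0.001, 0.12, 0, 0, 0, 1], [0.001, 0.001, 0.121, 0, 0, 0, 1], [0.001, 0.001, 0.121, 0, 0, 0, 1], [0.001, 0.001, 0.121, 0, 0, 0, 0], [0.001, 0.001, 0.121, 0, 0, 0, 0], [0.001, 0.001, 0.121, 0, 0, 0, 0], [0.001, 0.001, 0.121, 0, 0, 0, 0], [0.001, 0.001, 0.121, 0, 0, 0, 0], [0.001, 0.001, 0.121, 0, 0, 0, 0]]
  ],
  "grip_force": 60
}}

```text
time: 2.95
tool_pos: [0.6399, -0.1986, 0.0027]
ee_rot: [[-0.566, 0.824, 0.003], [0.824, 0.566, -0.002], [-0.004, 0.002, -1.0]]
ft_force: [-0.8, -1.3, 6.7]
finger_gap: 0.736
gripper_force: 69.4
```

Run:
```python
from h import *
s=r.state();print(s["time"],s["tool_pos"].round(4),s["ft_force"].round(1))
# case centre is +8mm in tool x. pre-place: 20mm front, 60 up
for dx,h in((-.025,.06),(-.025,.02),(-.01,.005)):
    P=cr(-.1135-.008+dx,-.549,.034+h);print(P.round(4),delta(P,RC))
```

```text
2.95 [ 0.6399 -0.1986  0.0027] [-0.8 -1.3  6.7]
[0.5061 0.2323 0.1469] ([430.4, 133.9, -145.6], [0.1, -24.7, 0.2])
[0.5156 0.2184 0.1107] ([413.7, 133.8, -109.3], [0.1, -24.7, 0.2])
[0.5115 0.2244 0.0907] ([421.1, 133.8, -89.4], [0.1, -24.7, 0.2])
```

>>> {"fn": "drive_tool", "kwargs": {
  "motion": [
    [[0, 0, -0.015, 0, 0, 0, 0], [0, 0, -0.05, 0, 0, 0, 0], [0, 0, -0.09, 0, 0, 0, 0], [0.01, 0, -0.13, 0, 0, 0, 0], [0.03, 0.01, -0.165, 0, -2, 0, 0], [0.06, 0.02, -0.19, 0, -4, 0, 0], [0.1, 0.03, -0.2, 0, -6, 0, 0], [0.14, 0.04, -0.2, 0, -9, 0, 0], [0.18, 0.05, -0.2, 0, -12, 0, 0], [0.22, 0.065, -0.2, 0, -15, 0, 0], [0.26, 0.08, -0.2, 0, -18, 0, 0], [0.3, 0.09, -0.2, 0, -21, 0, 0], [0.34, 0.1, -0.2, 0, -23, 0, 0], [0.38, 0.115, -0.195, 0, -24.7, 0, 0], [0.41, 0.125, -0.19, 0, -24.7, 0, 0], [0.43, 0.13, -0.185, 0, -24.7, 0, 0], [0.44, 0.134, -0.182, 0, -24.7, 0, 0], [0.447, 0.134, -0.182, 0, -24.7, 0, 0], [0.447, 0.134, -0.182, 0, -24.7, 0, 0], [0.447, 0.134, -0.182, 0, -24.7, 0, 0]]
  ]
}}

```text
time: 4.95
tool_pos: [0.4961, 0.2456, 0.1826]
ee_rot: [[-0.513, 0.825, 0.236], [0.749, 0.565, -0.345], [-0.418, -0.0, -0.908]]
ft_force: [0.3, -0.3, -4.1]
finger_gap: 0.733
gripper_force: 68.4
```

Run:
```python
from h import *
s=r.state();print(s["time"],s["tool_pos"].round(4),s["ft_force"].round(1))
for dx,h in((-.025,.06),(-.02,.01),(-.01,.005)):
    P=cr(-.1135-.008+dx,-.549,.034+h+.0027);print(P.round(4),delta(P,RC))
p,d=vision.read_camera("wrist");q,_=vision.read_camera("scene")
cv2.imwrite("pics/w2.png",np.hstack([p[:,:,::-1][:,60:500],q[90:300,290:500,::-1].repeat(2,0).repeat(2,1)])[:, :800])
```

```text
4.95 [0.4961 0.2456 0.1826] [ 0.3 -0.3 -4.1]
[0.5055 0.2332 0.1494] ([-0.2, 0.7, 36.7], [0.0, -0.2, 0.1])
[0.5148 0.2196 0.1019] ([4.7, 0.7, 86.7], [0.0, -0.2, 0.1])
[0.5108 0.2253 0.0932] ([14.7, 0.7, 91.7], [0.0, -0.2, 0.1])
```

View pics/w2.png

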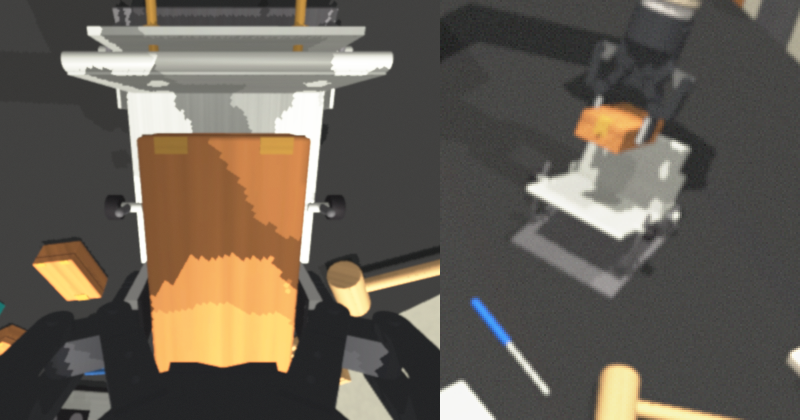

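The case is lined up with the rack: case centre column ~223, backstop centre ~227 (rack at 62–392), clasp to the front. I'm adding 2 mm in y and lowering.

>>> {"fn": "drive_tool", "kwargs": {
  "motion": [
    [[0.002, 0.002, 0.02, 0, 0, 0, 0], [0.004, 0.002, 0.045, 0, 0, 0, 0], [0.005, 0.002, 0.065, 0, 0, 0, 0], [0.005, 0.002, 0.078, 0, 0, 0, 0], [0.005, 0.002, 0.084, 0, 0, 0, 0], [0.005, 0.002, 0.086, 0, 0, 0, 0], [0.005, 0.002, 0.088, 0, 0, 0, 0], [0.005, 0.002, 0.09, 0, 0, 0, 0], [0.005, 0.002, 0.09, 0, 0, 0, 0]]
  ]
}}

```text
time: 5.95
tool_pos: [0.5165, 0.2207, 0.0989]
ee_rot: [[-0.514, 0.824, 0.237], [0.749, 0.566, -0.344], [-0.418, 0.001, -0.908]]
ft_force: [-0.6, -0.2, -4.3]
finger_gap: 0.74
gripper_force: 68.3
```

```bash
cat >> h.py <<'E'
F0=np.array([.3,-.3,-4.1])
def rep(f0=F0):
    s=r.state();c=np.array([xc@s["tool_pos"],yc@s["tool_pos"],zc@s["tool_pos"]]);f=s["ft_force"]-f0
    print("t",round(s["time"],2),"cradle-axis pos",c.round(4),"f",(xc@f).round(1),(yc@f).round(1),(zc@f).round(1),"gap",round(s["finger_gap"],3),s["gripper_force"].__round__(1), delta(s["tool_pos"],RC)[1])
E
python3 -c "from h import *;rep()"
```

```text
t 5.95 cradle-axis pos [-0.1403 -0.551   0.0439] f 0.7 0.7 0.1 gap 0.74 68.3 [0.1, -0.2, 0.2]
```

>>> {"fn": "drive_tool", "kwargs": {
  "motion": [
    [[0, 0, 0.001, 0, 0, 0, 0], [0, 0, 0.002, 0, 0, 0, 0], [0, 0, 0.003, 0, 0, 0, 0], [0, 0, 0.004, 0, 0, 0, 0], [0, 0, 0.005, 0, 0, 0, 0], [0, 0, 0.006, 0, 0, 0, 0], [0, 0, 0.007, 0, 0, 0, 0], [0, 0, 0.007, 0, 0, 0, 0]]
  ]
}}

```text
time: 6.75
tool_pos: [0.5179, 0.2179, 0.0919]
ee_rot: [[-0.514, 0.824, 0.236], [0.749, 0.566, -0.345], [-0.418, -0.0, -0.909]]
ft_force: [0.4, -0.5, -3.7]
finger_gap: 0.742
gripper_force: 68.3
```

```bash
python3 -c "from h import *;rep()"
```

```text
t 6.75 cradle-axis pos [-0.1401 -0.5506  0.0363] f -0.4 -0.0 0.3 gap 0.742 68.3 [0.1, -0.2, 0.2]
```

>>> {"fn": "drive_tool", "kwargs": {
  "motion": [
    [[0, 0, 0.001, 0, 0, 0, 0], [0, 0, 0.002, 0, 0, 0, 0], [0, 0, 0.003, 0, 0, 0, 0], [0, 0, 0.0035, 0, 0, 0, 0], [0, 0, 0.0035, 0, 0, 0, 0]]
  ]
}}

```text
time: 7.25
tool_pos: [0.5184, 0.2175, 0.0905]
ee_rot: [[-0.514, 0.824, 0.238], [0.749, 0.567, -0.344], [-0.419, 0.001, -0.908]]
ft_force: [-5.9, 4.0, 7.8]
finger_gap: 0.739
gripper_force: 69.8
```

```bash
python3 -c "from h import *;rep()"
```

```text
t 7.25 cradle-axis pos [-0.1401 -0.5508  0.0347] f 1.3 2.7 13.8 gap 0.739 69.8 [0.1, -0.2, 0.2]
```

>>> {"fn": "drive_tool", "kwargs": {
  "motion": [
    [[0, 0, -0.0015, 0, 0, 0, 0], [0.004, 0, -0.0015, 0, 0, 0, 0], [0.008, 0, -0.0015, 0, 0, 0, 0], [0.012, 0, -0.0015, 0, 0, 0, 0], [0.014, 0, -0.0015, 0, 0, 0, 0], [0.015, 0, -0.0015, 0, 0, 0, 0], [0.016, 0, -0.0015, 0, 0, 0, 0], [0.017, 0, -0.0015, 0, 0, 0, 0], [0.017, 0, -0.0015, 0, 0, 0, 0]]
  ]
}}

```text
time: 8.15
tool_pos: [0.51, 0.2302, 0.0834]
ee_rot: [[-0.514, 0.824, 0.237], [0.749, 0.566, -0.344], [-0.418, 0.001, -0.908]]
ft_force: [0.3, -0.1, 3.5]
finger_gap: 0.741
gripper_force: 69.1
```

```bash
python3 -c "from h import *;rep()"
```

```text
t 8.15 cradle-axis pos [-0.1233 -0.551   0.0347] f -3.1 -0.1 6.9 gap 0.741 69.1 [0.1, -0.2, 0.2]
```

>>> {"fn": "drive_tool", "kwargs": {
  "motion": [
    [[0.001, 0, 0, 0, 0, 0, 0], [0.0015, 0, 0, 0, 0, 0, 0], [0.002, 0, 0, 0, 0, 0, 0], [0.0025, 0, 0, 0, 0, 0, 0], [0.003, 0, 0, 0, 0, 0, 0]]
  ]
}}

```text
time: 8.65
tool_pos: [0.509, 0.2316, 0.0827]
ee_rot: [[-0.514, 0.824, 0.238], [0.748, 0.566, -0.346], [-0.42, 0.0, -0.908]]
ft_force: [3.4, -5.1, 7.1]
finger_gap: 0.737
gripper_force: 69.2
```

```bash
python3 -c "from h import *;rep()"
```

```text
t 8.65 cradle-axis pos [-0.1214 -0.551   0.0348] f -9.9 0.2 7.7 gap 0.737 69.2 [0.1, -0.1, 0.2]
```

>>> {"fn": "drive_tool", "kwargs": {
  "motion": [
    [[0.0005, 0, 0, 0, 0, 0, 0], [0.001, 0, 0, 0, 0, 0, 0], [0.001, 0, 0, 0, 0, 0, 0]]
  ]
}}

```text
time: 8.95
tool_pos: [0.509, 0.2316, 0.0826]
ee_rot: [[-0.514, 0.824, 0.238], [0.748, 0.566, -0.347], [-0.421, -0.0, -0.907]]
ft_force: [4.2, -5.9, 6.5]
finger_gap: 0.739
gripper_force: 69.2
```

```bash
python3 -c "from h import *;rep()"
```

```text
t 8.95 cradle-axis pos [-0.1214 -0.551   0.0348] f -10.7 -0.1 6.8 gap 0.739 69.2 [0.1, -0.0, 0.2]
```

Touching the backstop, since it no longer advances. Release and retreat.

>>> {"fn": "drive_tool", "kwargs": {
  "motion": [
    [[-0.001, 0, 0, 0, 0, 0, 1], [-0.001, 0, 0, 0, 0, 0, 1], [-0.001, 0, 0, 0, 0, 0, 1], [-0.001, 0, 0, 0, 0, 0, 1], [-0.001, 0, 0, 0, 0, 0, 1], [-0.001, 0, -0.02, 0, 0, 0, 1], [-0.001, 0, -0.06, 0, 0, 0, 1], [-0.001, 0, -0.1, 0, 0, 0, 1], [-0.001, 0, -0.13, 0, 0, 0, 1], [-0.001, 0, -0.13, 0, 0, 0, 1]]
  ]
}}

```text
time: 9.95
tool_pos: [0.4787, 0.2798, 0.204]
ee_rot: [[-0.513, 0.823, 0.244], [0.75, 0.568, -0.34], [-0.418, 0.009, -0.908]]
ft_force: [0.9, -0.3, 0.2]
finger_gap: 1.0
gripper_force: 0.0
```

Run:
```python
from h import *
rep()
p,d=vision.read_camera("wrist")
cv2.imwrite("pics/w3.png",p[:,:,::-1])
a=np.radians(158);g=np.array([.4355,-.368])-.008*np.array([np.cos(a),np.sin(a)])
print(g);s=r.state();print(s["qpos"].round(2))
for P,R in(([*g,.13],down(158.)),):
    print(delta(P,R))
# fit cases: brown top surface cloud in wrist -> case long pose
T=s_T=np.eye(4);T[:3,:3]=s["ee_rot"];T[:3,3]=s["tool_pos"]
m=vision.camera_model("wrist");M=T@np.array(m["T_tool_cam"]);v,u=np.mgrid[:420,:560]
C=np.stack([(u-m["cx"])/m["fx"]*d,(v-m["cy"])/m["fy"]*d,d],-1)@M[:3,:3].T+M[:3,3]
k=cv2.inRange(cv2.cvtColor(p,cv2.COLOR_RGB2HSV),(5,80,40),(30,255,255))>0
Q=C[k&(d>0)];L=np.c_[Q@xc,Q@yc,Q@zc];L=L[(abs(L[:,2]-.066)<.006)&(abs(L[:,1]+.551)<.06)&(abs(L[:,0]+.11)<.1)]
print(L.mean(0),np.percentile(L,[1,99],axis=0).round(4).tolist(),cv2.minAreaRect((L[:,:2]*1000).astype(np.float32)))
```

```text
t 9.95 cradle-axis pos [-0.1209 -0.5531  0.1688] f -2.1 -0.5 3.8 gap 1.0 0.0 [0.6, -0.2, 0.1]
[ 0.44291747 -0.37099685]
[ 0.55  0.51  1.66 -0.52  1.    0.24]
([-438.6, -397.6, 278.8], [-7.0, 24.1, -33.0])
[-0.10582487 -0.54857006  0.06461013] [[-0.1781, -0.5934, 0.0628], [-0.0149, -0.5014, 0.0701]] ((-95.4992446899414, -548.2151489257812), (170.59530639648438, 113.37065887451172), 0.2083415985107422)
```

View pics/w3.png

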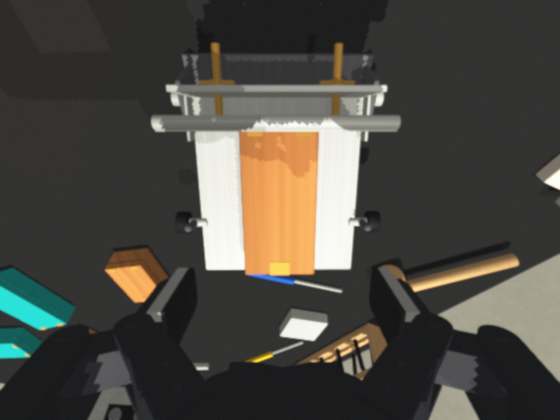

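Long case is in place: centre column ~279 against floor centre 280, back at the stop, clasp in front at (279,268). Next the mid case.

>>> {"fn": "drive_tool", "kwargs": {
  "motion": [
    [[-0.439, -0.398, 0.279, -7, 24.1, -33, 1], [-0.439, -0.398, 0.279, -7, 24.1, -33, 1], [-0.439, -0.398, 0.279, -7, 24.1, -33, 1], [-0.439, -0.398, 0.279, -7, 24.1, -33, 1], [-0.439, -0.398, 0.279, -7, 24.1, -33, 1], [-0.439, -0.398, 0.279, -7, 24.1, -33, 1], [-0.439, -0.398, 0.279, -7, 24.1, -33, 1], [-0.439, -0.398, 0.279, -7, 24.1, -33, 1], [-0.439, -0.398, 0.279, -7, 24.1, -33, 1], [-0.439, -0.398, 0.279, -7, 24.1, -33, 1], [-0.439, -0.398, 0.279, -7, 24.1, -33, 1], [-0.439, -0.398, 0.279, -7, 24.1, -33, 1], [-0.439, -0.398, 0.279, -7, 24.1, -33, 1], [-0.439, -0.398, 0.279, -7, 24.1, -33, 1], [-0.439, -0.398, 0.279, -7, 24.1, -33, 1], [-0.439, -0.398, 0.279, -7, 24.1, -33, 1]]
  ]
}}

```text
time: 11.6
tool_pos: [0.4397, -0.3788, 0.1279]
ee_rot: [[-0.925, 0.38, -0.004], [0.38, 0.925, -0.003], [0.003, -0.005, -1.0]]
ft_force: [0.0, -0.2, 0.9]
finger_gap: 0.999
gripper_force: 0.0
```

```bash
cat >> h.py <<'E'
def wcloud():
    s=r.state();p,d=vision.read_camera("wrist")
    T=np.eye(4);T[:3,:3]=s["ee_rot"];T[:3,3]=s["tool_pos"]
    m=vision.camera_model("wrist");M=T@np.array(m["T_tool_cam"]);v,u=np.mgrid[:420,:560]
    return p,np.stack([(u-m["cx"])/m["fx"]*d,(v-m["cy"])/m["fy"]*d,d],-1)@M[:3,:3].T+M[:3,3]
def benchcase(c0):
    p,C=wcloud();k=cv2.inRange(cv2.cvtColor(p,cv2.COLOR_RGB2HSV),(5,80,40),(30,255,255))>0
    Q=C[k&(abs(C[...,2]-.034)<.004)];Q=Q[np.linalg.norm(Q[:,:2]-c0,axis=1)<.085]
    (cx,cy),(w,h),a=cv2.minAreaRect((Q[:,:2]*1000).astype(np.float32))
    if w<h:w,h,a=h,w,a+90
    print("case",round(cx,1),round(cy,1),round(w),round(h),"ang",round(a,1),"n",len(Q));return p
E
python3 - <<'E'
from h import *
s=r.state();print(s["qpos"].round(2));p=benchcase([.4355,-.368])
cv2.imwrite("pics/w4.png",p[:,:,::-1])
print(delta([.4429,-.371,.0],down(158.)))
E
```

```text
[-0.9   0.61  1.64 -0.01  0.9  -2.08]
case 435.4 -370.9 110 60 ang 158.1 n 9267
([-0.5, 8.7, 127.8], [-0.2, -0.2, -0.4])
```

>>> {"fn": "drive_tool", "kwargs": {
  "motion": [
    [[0, 0.004, 0.03, 0, 0, 0, 1], [0, 0.007, 0.07, 0, 0, 0, 1], [0, 0.007, 0.1, 0, 0, 0, 1], [0, 0.007, 0.12, 0, 0, 0, 1], [0, 0.007, 0.125, 0, 0, 0, 1], [0, 0.007, 0.125, 0, 0, 0, 1], [0, 0.007, 0.125, 0, 0, 0, 0], [0, 0.007, 0.125, 0, 0, 0, 0], [0, 0.007, 0.125, 0, 0, 0, 0], [0, 0.007, 0.125, 0, 0, 0, 0], [0, 0.007, 0.125, 0, 0, 0, 0], [0, 0.007, 0.125, 0, 0, 0, 0]]
  ]
}}

```text
time: 12.85
tool_pos: [0.4441, -0.3682, 0.0069]
ee_rot: [[-0.927, 0.375, -0.001], [0.375, 0.927, -0.005], [-0.001, -0.005, -1.0]]
ft_force: [0.1, -1.1, 6.4]
finger_gap: 0.687
gripper_force: 66.9
```

Run:
```python
from h import *
s=r.state();print(s["time"],s["tool_pos"].round(4),s["ft_force"].round(1))
# stage: raise at own place; then above placement
print(delta([s["tool_pos"][0],s["tool_pos"][1],.22],down(158)))
P=cr(-.1035-.008-.03,-.551,.032+.034+.08);print(P.round(3),delta(P,RC))
P=cr(-.2,-.551,.032+.034+.08);print(P.round(3),delta(P,RC))
```

```text
12.85 [ 0.4441 -0.3682  0.0069] [ 0.1 -1.1  6.4]
([-0.1, -1.1, -213.1], [-0.3, 0.0, -0.0])
[0.493 0.255 0.192] ([188.6, 595.2, -188.3], [7.0, -24.1, 33.2])
[0.523 0.211 0.217] ([144.4, 565.6, -212.8], [7.0, -24.1, 33.2])
```

>>> {"fn": "drive_tool", "kwargs": {
  "motion": [
    [[0, 0, -0.02, 0, 0, 0, 0], [0, 0, -0.06, 0, 0, 0, 0], [0, 0, -0.11, 0, 0, 0, 0], [0, 0.01, -0.155, 0, 0, 0, 0], [0.01, 0.04, -0.19, 0.5, -1.5, 2, 0], [0.02, 0.08, -0.205, 1, -3.5, 5, 0], [0.03, 0.12, -0.21, 1.5, -5, 7, 0], [0.04, 0.165, -0.21, 2, -7, 10, 0], [0.05, 0.21, -0.21, 2.5, -9, 12, 0], [0.065, 0.255, -0.21, 3, -11, 15, 0], [0.075, 0.3, -0.21, 3.5, -13, 18, 0], [0.09, 0.345, -0.21, 4.2, -15, 20, 0], [0.1, 0.39, -0.21, 5, -17, 23, 0], [0.11, 0.435, -0.21, 5.5, -19, 26, 0], [0.12, 0.48, -0.21, 6, -21, 28, 0], [0.13, 0.52, -0.212, 6.5, -22.5, 31, 0], [0.14, 0.55, -0.212, 7, -24.1, 33.2, 0], [0.15, 0.57, -0.21, 7, -24.1, 33.2, 0], [0.17, 0.583, -0.2, 7, -24.1, 33.2, 0], [0.18, 0.59, -0.193, 7, -24.1, 33.2, 0]]
  ]
}}

```text
time: 14.85
tool_pos: [0.4964, 0.2494, 0.1957]
ee_rot: [[-0.513, 0.826, 0.234], [0.75, 0.564, -0.344], [-0.416, -0.001, -0.909]]
ft_force: [-1.0, -0.7, -3.2]
finger_gap: 0.689
gripper_force: 66.0
```

Run:
```python
from h import *
rep(0);s=r.state();print(s["ft_force"])
for dx,h in((-.02,.01),(-.015,.0)):
    P=cr(-.1035-.008+dx,-.551,.032+.034+h+.0069);print(delta(P,RC))
p,d=vision.read_camera("wrist");cv2.imwrite("pics/w5.png",p[:,:,::-1])
```

```text
t 14.85 cradle-axis pos [-0.1493 -0.5506  0.1465] f 1.3 1.2 -2.9 gap 0.689 66.0 [-0.0, -0.3, 0.1]
[-0.96721666 -0.71499071 -3.17011634]
([17.5, 0.5, 63.7], [-0.0, -0.3, 0.1])
([22.4, 0.5, 73.7], [-0.0, -0.3, 0.1])
```

View pics/w5.png

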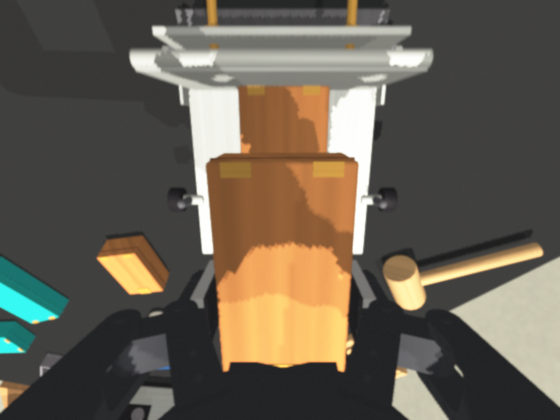

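Mid case is held hinges-back, centre ~282 against backstop ~281. Lowering onto the long case.

>>> {"fn": "drive_tool", "kwargs": {
  "motion": [
    [[0.005, 0, 0.015, 0, 0, 0, 0], [0.01, 0, 0.035, 0, 0, 0, 0], [0.015, 0, 0.052, 0, 0, 0, 0], [0.0175, 0, 0.062, 0, 0, 0, 0], [0.0175, 0, 0.066, 0, 0, 0, 0], [0.0175, 0, 0.068, 0, 0, 0, 0], [0.0175, 0, 0.069, 0, 0, 0, 0], [0.0175, 0, 0.07, 0, 0, 0, 0], [0.0175, 0, 0.071, 0, 0, 0, 0], [0.0175, 0, 0.072, 0, 0, 0, 0], [0.0175, 0, 0.073, 0, 0, 0, 0], [0.0175, 0, 0.073, 0, 0, 0, 0]]
  ]
}}

```text
time: 16.1
tool_pos: [0.5068, 0.2359, 0.123]
ee_rot: [[-0.512, 0.826, 0.236], [0.751, 0.563, -0.345], [-0.418, 0.001, -0.909]]
ft_force: [0.0, -0.9, -3.2]
finger_gap: 0.692
gripper_force: 66.0
```

```bash
python3 -c "from h import *;rep(np.array([-1,-.7,-3.2]))"
```

```text
t 16.1 cradle-axis pos [-0.1341 -0.5515  0.0734] f -0.7 -0.7 -0.3 gap 0.692 66.0 [0.0, -0.2, -0.0]
```

>>> {"fn": "drive_tool", "kwargs": {
  "motion": [
    [[0, 0, 0.001, 0, 0, 0, 0], [0, 0, 0.002, 0, 0, 0, 0], [0, 0, 0.003, 0, 0, 0, 0], [0, 0, 0.003, 0, 0, 0, 0]]
  ]
}}

```text
time: 16.5
tool_pos: [0.5069, 0.2358, 0.1227]
ee_rot: [[-0.511, 0.826, 0.237], [0.751, 0.563, -0.345], [-0.419, 0.002, -0.908]]
ft_force: [-7.1, 5.7, 14.1]
finger_gap: 0.687
gripper_force: 68.2
```

```bash
python3 -c "from h import *;rep(np.array([-1,-.7,-3.2]))"
```

```text
t 16.5 cradle-axis pos [-0.1341 -0.5516  0.0731] f 0.6 1.4 19.4 gap 0.687 68.2 [0.1, -0.2, -0.0]
```

>>> {"fn": "drive_tool", "kwargs": {
  "motion": [
    [[0, 0, -0.002, 0, 0, 0, 0], [0.004, 0, -0.0025, 0, 0, 0, 0], [0.008, 0, -0.0025, 0, 0, 0, 0], [0.012, 0, -0.0025, 0, 0, 0, 0], [0.016, 0, -0.0025, 0, 0, 0, 0], [0.018, 0, -0.0025, 0, 0, 0, 0], [0.019, 0, -0.0025, 0, 0, 0, 0], [0.02, 0, -0.0025, 0, 0, 0, 0], [0.021, 0, -0.0025, 0, 0, 0, 0], [0.022, 0, -0.0025, 0, 0, 0, 0]]
  ]
}}

```text
time: 17.5
tool_pos: [0.496, 0.2522, 0.1137]
ee_rot: [[-0.511, 0.826, 0.237], [0.751, 0.563, -0.345], [-0.418, 0.001, -0.908]]
ft_force: [1.0, -0.9, 5.3]
finger_gap: 0.689
gripper_force: 66.8
```

```bash
python3 -c "from h import *;rep(np.array([-1,-.7,-3.2]))"
```

```text
t 17.5 cradle-axis pos [-0.1124 -0.5519  0.0732] f -4.8 -1.5 7.2 gap 0.689 66.8 [0.1, -0.2, -0.0]
```

>>> {"fn": "drive_tool", "kwargs": {
  "motion": [
    [[0.001, 0, 0, 0, 0, 0, 0], [0.0015, 0, 0, 0, 0, 0, 0], [0.002, 0, 0, 0, 0, 0, 0], [0.0025, 0, 0, 0, 0, 0, 0], [0.0025, 0, 0, 0, 0, 0, 0]]
  ]
}}

```text
time: 18.0
tool_pos: [0.4958, 0.2525, 0.1135]
ee_rot: [[-0.51, 0.826, 0.237], [0.75, 0.563, -0.348], [-0.421, 0.0, -0.907]]
ft_force: [3.7, -6.5, 7.2]
finger_gap: 0.688
gripper_force: 66.7
```

```bash
python3 -c "from h import *;rep(np.array([-1,-.7,-3.2]))"
```

```text
t 18.0 cradle-axis pos [-0.112  -0.5518  0.0732] f -11.1 -0.6 6.3 gap 0.688 66.7 [0.0, 0.0, -0.0]
```

>>> {"fn": "drive_tool", "kwargs": {
  "motion": [
    [[0.001, 0, 0, 0, 0, 0, 0], [0.002, 0, 0, 0, 0, 0, 0], [0.002, 0, 0, 0, 0, 0, 0]]
  ]
}}

```text
time: 18.3
tool_pos: [0.4957, 0.2525, 0.1136]
ee_rot: [[-0.509, 0.827, 0.238], [0.749, 0.562, -0.351], [-0.424, -0.0, -0.906]]
ft_force: [5.4, -12.2, 9.7]
finger_gap: 0.686
gripper_force: 66.6
```

```bash
python3 -c "from h import *;rep(np.array([-1,-.7,-3.2]))"
```

```text
t 18.3 cradle-axis pos [-0.1119 -0.5518  0.0732] f -17.3 1.2 6.2 gap 0.686 66.6 [-0.0, 0.2, -0.1]
```

Firm contact. Back off the push slightly, release, retreat.

>>> {"fn": "drive_tool", "kwargs": {
  "motion": [
    [[-0.002, 0, 0, 0, 0, 0, 0], [-0.002, 0, 0, 0, 0, 0, 1], [-0.002, 0, 0, 0, 0, 0, 1], [-0.002, 0, 0, 0, 0, 0, 1], [-0.002, 0, 0, 0, 0, 0, 1], [-0.002, 0, 0, 0, 0, 0, 1], [-0.002, 0, -0.02, 0, 0, 0, 1], [-0.002, 0, -0.06, 0, 0, 0, 1], [-0.002, 0, -0.09, 0, 0, 0, 1], [-0.002, 0, -0.1, 0, 0, 0, 1], [-0.002, 0, -0.1, 0, 0, 0, 1]]
  ]
}}

```text
time: 19.4
tool_pos: [0.4711, 0.2896, 0.2044]
ee_rot: [[-0.511, 0.826, 0.239], [0.751, 0.564, -0.343], [-0.418, 0.004, -0.909]]
ft_force: [-1.2, 0.4, 0.1]
finger_gap: 1.002
gripper_force: 0.0
```

Run:
```python
from h import *
rep(0);p,C=wcloud();cv2.imwrite("pics/w6.png",p[:,:,::-1])
a=np.radians(133.7);g=np.array([.4435,-.0625])-.006*np.array([np.cos(a),np.sin(a)])
print(g,delta([*g,.13],down(133.7)))
```

```text
t 19.4 cradle-axis pos [-0.1099 -0.5524  0.1744] f 0.8 0.8 0.5 gap 1.002 0.0 [0.2, -0.2, -0.0]
[ 0.44764529 -0.0668378 ] ([-224.6, -219.4, 183.5], [-2.0, 24.6, -9.3])
```

View pics/w6.png

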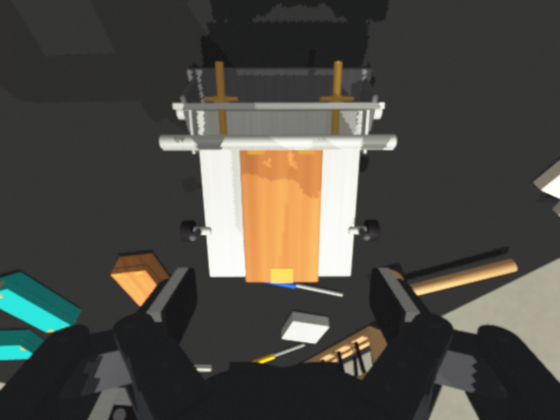

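Stack of two looks square and centred (case 241–321, clasp at (282,275)). Next the short case.

>>> {"fn": "drive_tool", "kwargs": {
  "motion": [
    [[-0.25, -0.219, 0.13, -2, 24.6, -9.3, 1], [-0.25, -0.219, 0.13, -2, 24.6, -9.3, 1], [-0.25, -0.219, 0.13, -2, 24.6, -9.3, 1], [-0.25, -0.219, 0.13, -2, 24.6, -9.3, 1], [-0.25, -0.219, 0.13, -2, 24.6, -9.3, 1], [-0.25, -0.219, 0.13, -2, 24.6, -9.3, 1], [-0.225, -0.219, 0.183, -2, 24.6, -9.3, 1], [-0.225, -0.219, 0.183, -2, 24.6, -9.3, 1], [-0.225, -0.219, 0.183, -2, 24.6, -9.3, 1], [-0.225, -0.219, 0.183, -2, 24.6, -9.3, 1], [-0.225, -0.219, 0.183, -2, 24.6, -9.3, 1]]
  ]
}}

```text
time: 20.55
tool_pos: [0.4468, -0.067, 0.1295]
ee_rot: [[-0.689, 0.725, -0.003], [0.725, 0.689, 0.001], [0.003, -0.001, -1.0]]
ft_force: [-0.7, 0.3, 0.7]
finger_gap: 0.999
gripper_force: 0.0
```

Run:
```python
from h import *
s=r.state();print(s["qpos"].round(2));p=benchcase([.4435,-.062])
print(delta([.4476,-.0668,.0],down(133.7)))
```

```text
[-0.4   0.48  1.95 -0.    0.72 -1.16]
case 443.6 -62.4 90 56 ang 133.9 n 6952
([-0.8, 0.1, 130.1], [-0.0, -0.1, -0.0])
```

>>> {"fn": "drive_tool", "kwargs": {
  "motion": [
    [[0, 0, 0.03, 0, 0, 0, 1], [0, 0, 0.07, 0, 0, 0, 1], [0, 0, 0.105, 0, 0, 0, 1], [0, 0, 0.122, 0, 0, 0, 1], [0, 0, 0.127, 0, 0, 0, 1], [0, 0, 0.127, 0, 0, 0, 1], [0, 0, 0.127, 0, 0, 0, 0], [0, 0, 0.127, 0, 0, 0, 0], [0, 0, 0.127, 0, 0, 0, 0], [0, 0, 0.127, 0, 0, 0, 0], [0, 0, 0.127, 0, 0, 0, 0], [0, 0, 0.127, 0, 0, 0, 0]]
  ]
}}

```text
time: 21.8
tool_pos: [0.449, -0.067, 0.0053]
ee_rot: [[-0.691, 0.722, 0.003], [0.722, 0.691, -0.001], [-0.003, 0.001, -1.0]]
ft_force: [0.8, 1.7, 6.8]
finger_gap: 0.643
gripper_force: 64.4
```

Run:
```python
from h import *
s=r.state();print(s["time"],s["tool_pos"].round(4))
o=s["ee_rot"].T@(np.array([.4436,-.0624,0])-s["tool_pos"]);print("case in tool",o.round(4))
for x,h in((-.2,.09),(-.135,.07)):
    P=cr(x,-.551,.1+h);print(P.round(3),delta(P,RC))
```

```text
21.8 [ 0.449  -0.067   0.0053]
case in tool [ 0.007  -0.0007  0.0052]
[0.512 0.227 0.257] ([167.6, 249.2, -251.5], [2.1, -24.7, 9.3])
[0.484 0.268 0.211] ([217.6, 257.4, -206.2], [2.1, -24.7, 9.3])
```

>>> {"fn": "drive_tool", "kwargs": {
  "motion": [
    [[0, 0, -0.02, 0, 0, 0, 0], [0, 0, -0.06, 0, 0, 0, 0], [0, 0, -0.105, 0, 0, 0, 0], [0, 0.01, -0.15, 0, 0, 0, 0], [0.01, 0.03, -0.19, 0.2, -2, 1, 0], [0.03, 0.055, -0.22, 0.5, -5, 2, 0], [0.05, 0.085, -0.24, 0.8, -8, 3, 0], [0.075, 0.12, -0.25, 1, -12, 4.5, 0], [0.1, 0.155, -0.25, 1.3, -16, 6, 0], [0.125, 0.19, -0.25, 1.7, -20, 7.5, 0], [0.145, 0.22, -0.25, 2.1, -23, 9, 0], [0.16, 0.24, -0.25, 2.1, -24.7, 9.3, 0], [0.175, 0.25, -0.245, 2.1, -24.7, 9.3, 0], [0.195, 0.254, -0.228, 2.1, -24.7, 9.3, 0], [0.21, 0.257, -0.212, 2.1, -24.7, 9.3, 0], [0.217, 0.257, -0.206, 2.1, -24.7, 9.3, 0], [0.217, 0.257, -0.206, 2.1, -24.7, 9.3, 0]]
  ]
}}

```text
time: 23.5
tool_pos: [0.4823, 0.2676, 0.2089]
ee_rot: [[-0.513, 0.826, 0.234], [0.749, 0.564, -0.348], [-0.419, -0.004, -0.908]]
ft_force: [0.8, 0.2, -2.4]
finger_gap: 0.643
gripper_force: 64.7
```

Run:
```python
from h import *
rep(0);s=r.state();print(s["ft_force"])
P=cr(-.0934-.007-.02,-.551,.1+.0053);print(delta(P,RC))
p,d=vision.read_camera("wrist");cv2.imwrite("pics/w7.png",p[:,:,::-1])
```

```text
t 23.5 cradle-axis pos [-0.1339 -0.5492  0.1681] f 0.8 -0.8 -2.3 gap 0.643 64.7 [-0.2, -0.1, 0.1]
[ 0.82403164  0.24017364 -2.38117427]
([13.4, 2.0, 62.9], [-0.2, -0.1, 0.1])
```

View pics/w7.png

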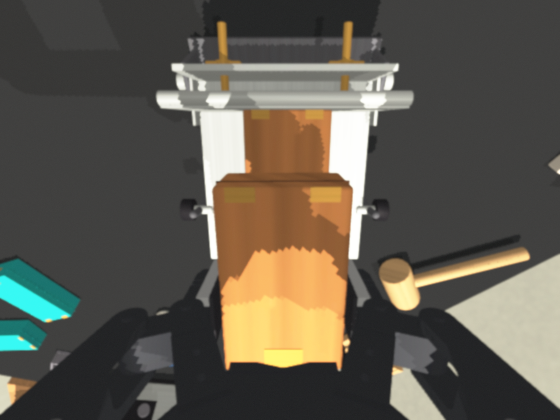

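Short case is held clasp-front (284,355), centred at ~283 on the stack (~287). Lowering with a 2 mm y correction.

>>> {"fn": "drive_tool", "kwargs": {
  "motion": [
    [[0.004, 0.002, 0.015, 0, 0, 0, 0], [0.008, 0.002, 0.033, 0, 0, 0, 0], [0.012, 0.002, 0.048, 0, 0, 0, 0], [0.013, 0.002, 0.055, 0, 0, 0, 0], [0.013, 0.002, 0.058, 0, 0, 0, 0], [0.013, 0.002, 0.059, 0, 0, 0, 0], [0.013, 0.002, 0.06, 0, 0, 0, 0], [0.013, 0.002, 0.061, 0, 0, 0, 0], [0.013, 0.002, 0.062, 0, 0, 0, 0], [0.013, 0.002, 0.062, 0, 0, 0, 0]]
  ]
}}

```text
time: 24.55
tool_pos: [0.4934, 0.2571, 0.1481]
ee_rot: [[-0.511, 0.826, 0.236], [0.75, 0.563, -0.347], [-0.42, -0.001, -0.908]]
ft_force: [0.1, -0.3, -1.7]
finger_gap: 0.642
gripper_force: 64.7
```

```bash
python3 -c "from h import *;rep(np.array([.8,.2,-2.4]))"
```

```text
t 24.55 cradle-axis pos [-0.1219 -0.5525  0.1067] f -0.3 0.9 0.6 gap 0.642 64.7 [-0.0, -0.1, -0.0]
```

>>> {"fn": "drive_tool", "kwargs": {
  "motion": [
    [[0, 0, 0.001, 0, 0, 0, 0], [0, 0, 0.002, 0, 0, 0, 0], [0, 0, 0.003, 0, 0, 0, 0], [0, 0, 0.003, 0, 0, 0, 0]]
  ]
}}

```text
time: 24.95
tool_pos: [0.4938, 0.2568, 0.1469]
ee_rot: [[-0.511, 0.826, 0.237], [0.75, 0.564, -0.347], [-0.42, 0.001, -0.908]]
ft_force: [-5.7, 4.1, 8.7]
finger_gap: 0.644
gripper_force: 66.2
```

```bash
python3 -c "from h import *;rep(np.array([.8,.2,-2.4]))"
```

```text
t 24.95 cradle-axis pos [-0.1218 -0.5527  0.1054] f 1.6 3.1 12.9 gap 0.644 66.2 [0.0, -0.1, -0.0]
```

Contact at the expected height. Sliding back: touch is expected near x = -0.1004.

>>> {"fn": "drive_tool", "kwargs": {
  "motion": [
    [[0, 0, -0.0015, 0, 0, 0, 0], [0.004, 0, -0.0015, 0, 0, 0, 0], [0.008, 0, -0.0015, 0, 0, 0, 0], [0.012, 0, -0.0015, 0, 0, 0, 0], [0.016, 0, -0.0015, 0, 0, 0, 0], [0.018, 0, -0.0015, 0, 0, 0, 0], [0.019, 0, -0.0015, 0, 0, 0, 0], [0.02, 0, -0.0015, 0, 0, 0, 0], [0.02, 0, -0.0015, 0, 0, 0, 0]]
  ]
}}

```text
time: 25.85
tool_pos: [0.4844, 0.2716, 0.1388]
ee_rot: [[-0.511, 0.826, 0.238], [0.749, 0.564, -0.348], [-0.421, 0.0, -0.907]]
ft_force: [0.9, -1.9, 5.7]
finger_gap: 0.647
gripper_force: 65.5
```

```bash
python3 -c "from h import *;rep(np.array([.8,.2,-2.4]))"
```

```text
t 25.85 cradle-axis pos [-0.1025 -0.5532  0.1055] f -5.1 1.1 6.6 gap 0.647 65.5 [0.0, -0.0, -0.0]
```

>>> {"fn": "drive_tool", "kwargs": {
  "motion": [
    [[0.001, 0, 0, 0, 0, 0, 0], [0.002, 0, 0, 0, 0, 0, 0], [0.003, 0, 0, 0, 0, 0, 0], [0.003, 0, 0, 0, 0, 0, 0]]
  ]
}}

```text
time: 26.25
tool_pos: [0.4843, 0.2716, 0.1389]
ee_rot: [[-0.51, 0.826, 0.239], [0.748, 0.563, -0.352], [-0.425, -0.001, -0.905]]
ft_force: [5.4, -8.7, 9.9]
finger_gap: 0.642
gripper_force: 65.4
```

```bash
python3 -c "from h import *;rep(np.array([.8,.2,-2.4]))"
```

```text
t 26.25 cradle-axis pos [-0.1025 -0.5532  0.1055] f -14.2 1.2 7.0 gap 0.642 65.4 [-0.0, 0.3, -0.0]
```

>>> {"fn": "drive_tool", "kwargs": {
  "motion": [
    [[-0.001, 0, 0, 0, 0, 0, 0], [-0.001, 0, 0, 0, 0, 0, 1], [-0.001, 0, 0, 0, 0, 0, 1], [-0.001, 0, 0, 0, 0, 0, 1], [-0.001, 0, 0, 0, 0, 0, 1], [-0.001, 0, 0, 0, 0, 0, 1], [-0.001, 0, -0.02, 0, 0, 0, 1], [-0.001, 0, -0.06, 0, 0, 0, 1], [-0.03, 0, -0.1, 0, 0, 0, 1], [-0.07, 0, -0.11, 0, 0, 0, 1], [-0.1, 0, -0.11, 0, 0, 0, 1], [-0.1, 0, -0.11, 0, 0, 0, 1]]
  ]
}}

```text
time: 27.45
tool_pos: [0.5096, 0.2355, 0.2816]
ee_rot: [[-0.507, 0.828, 0.24], [0.752, 0.561, -0.346], [-0.421, 0.005, -0.907]]
ft_force: [0.1, -1.0, 0.0]
finger_gap: 1.0
gripper_force: 0.0
```

Run:
```python
from h import *
rep(0)
S=r.state()
for n in("wrist","scene","top"):
    if n=="wrist": p,C=wcloud()
    else: p,d=vision.read_camera(n);C=cloud(n,d)
    k=cv2.inRange(cv2.cvtColor(p,cv2.COLOR_RGB2HSV),(5,80,40),(30,255,255))>0
    Q=C[k];L=np.c_[Q@xc,Q@yc,Q@zc];L=L[(abs(L[:,1]+.551)<.05)&(L[:,0]<-.03)&(L[:,0]>-.21)]
    for nm,z in(("long",.066),("mid",.1),("short",.134)):
        M=L[abs(L[:,2]-z)<.004]
        if len(M)>60: print(n,nm,len(M),"x",np.percentile(M[:,0],[.5,2,98,99.5]).round(4),"y",np.percentile(M[:,1],[1,99]).round(4),"rect",np.round(cv2.minAreaRect((M[:,:2]*1000).astype(np.float32))[2],1))
    if n=="wrist": a=p
    if n=="scene": b=cv2.resize(p[110:250,310:430],(360,420),interpolation=cv2.INTER_CUBIC)
cv2.imwrite("pics/end.png",np.hstack([a[:,60:500],b])[:,:,::-1])
```

```text
t 27.45 cradle-axis pos [-0.2026 -0.5537  0.2164] f -0.8 0.4 -0.4 gap 1.0 0.0 [0.2, 0.0, -0.3]
wrist long 898 x [-0.1798 -0.1794 -0.1659 -0.1657] y [-0.5816 -0.5199] rect 89.7
wrist mid 1412 x [-0.1613 -0.1605 -0.1436 -0.1434] y [-0.5798 -0.5221] rect 0.9
wrist short 11312 x [-0.1404 -0.1389 -0.0541 -0.053 ] y [-0.5794 -0.5254] rect 0.1
scene long 157 x [-0.1821 -0.1818 -0.0631 -0.0524] y [-0.5843 -0.5224] rect 89.5
scene mid 141 x [-0.1633 -0.162  -0.0583 -0.0537] y [-0.5826 -0.5239] rect 89.4
scene short 205 x [-0.1428 -0.1423 -0.0551 -0.0539] y [-0.5821 -0.5277] rect 0.4
top long 183 x [-0.1805 -0.1796 -0.0681 -0.0592] y [-0.579  -0.5167] rect 1.2
top mid 173 x [-0.1608 -0.1598 -0.075  -0.0693] y [-0.5776 -0.5191] rect 89.8
top short 231 x [-0.1406 -0.1398 -0.0724 -0.0622] y [-0.5781 -0.5272] rect 78.8
```

View pics/end.png

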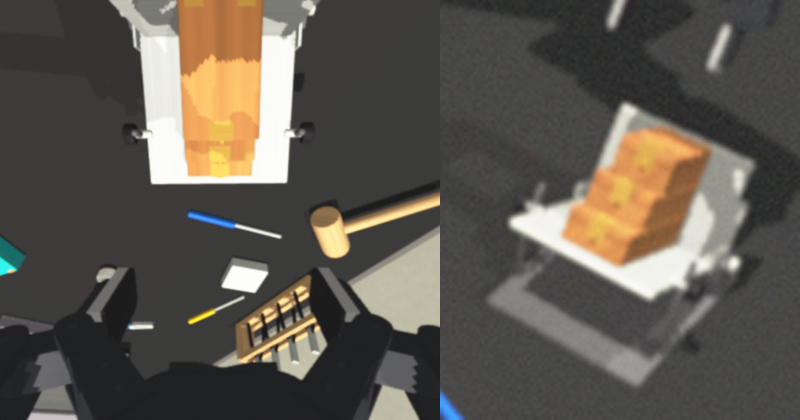

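The three fronts step by 19 and 21 mm (20 mm expected), so all three backs lie in one plane within about 1 mm. All are centred within ~3 mm, square, and clasp-front (scene crop, clasps at (645,155), (620,190) and (597,232)). Handing in.

```bash
python3 -c "from h import *;print(r.hand_in())"
```

```text
the job is handed in; nothing more can be done
None
```

The three cases are stacked long, mid, short on the rack, clasps out and each slid back until it met the backstop. I handed the job in after about 28 s of robot time; the hand-in returned no verdict.

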